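Reload the vial rack in reverse order

ROBOT

A 6-joint arm with a two-finger parallel gripper is mounted at the origin on a cart in front of the work surface, level with it; the furniture and walls round the work are solid. World frame = base frame: x ahead of the robot, y to its left, z up, the work surface at z = 0. Lengths are in m, angles in rad, forces in N, time in s.
With the tool pointing down it reaches from about 0.3 to 0.75 m from the base axis. Payload 8.5 kg.
Tool frame: the origin (TCP) lies at the very end of the fingers, on their centre line; the grasp point (between the pads) lies 19 mm behind it; z points along the fingers, x is the direction in which the jaws open and shut, and the axes are right-handed (so a half turn about z gives the same grasp; the last joint's range is limited). The gripper opens to 88 mm and grips with 3 to 60 N. Pads are 18 mm wide; open, the fingers measure 123 mm over their backs; the gripper's body (75 mm by 187 mm) begins 45 mm behind the grasp point.
Start: joints at [0.949, 0.381, 1.297, -0, 1.464, -0.215], TCP at [0.218, 0.505, 0.239] pointing down, gripper open.
Joint ranges: [-3.11, 3.11], [-0.89, 2.33], [0.22, 2.48], [-1.42, 4.56], [0.17, 2.85], [-2.88, 2.88]. Speed limits (rad/s): [2.39, 2.39, 3.14, 3.14, 3.14, 3.14].

INTERFACE

Orientations are given as a unit quaternion [x, y, z, w].
In Python, from bench import arm, optics, hand_in gives the robot as it stands.
- The arm moves only by the tool step_arm, never from a script. Its argument "targets" is a list of rows, each an object of numbers: "jaw": the opening, from -1 (shut) to 1 (fully open); "dx", "dy", "dz": the shift along the tool's x, y, z in m; "twist": the turn about the tool's z in degrees. A call has 1 to 20 rows; each row is the pose to reach, as a shift and turn from the pose commanded when the call began, along the tool's axes at that moment; what a row does not reach only later rows make up. A row lasts 1/10 s, in which the tool goes at most 50 mm and 8.59 degrees, less where a joint would pass 70% of its speed; a pose out of reach is approached as far as the arm can. A call with a gripper value outside its range is refused whole. The fingers move at their own pace and stop on an object; "squeeze" is the grip in N (left out, the last holds). Time passes only in rows, so rows that repeat a pose let the fingers close. It gives the time, the measured TCP pose, the force and the opening at its end, in the units of the state.
- arm.state(): the state, without advancing time (a new reading comes with each control period).
- optics.read_camera(name): name is "side" or "top"; returns a dict with "frame" (400x640x3 uint8, blue, green, red), "depth" (400x640 float32, m along the optical axis (not along the pixel's ray), 0 where there is no reading), "camera_matrix" (3x3 intrinsics, pixels), "extrinsics" (4x4, takes a point from world to camera coordinates). Camera axes: x right, y up, looking along -z (the intrinsics and any distortion apply to the point x, -y, -z); pixel columns grow to the right and rows downward; lengths in m; the calibration is good to about 2 mm. A picture is of the moment at which its call begins.
- hand_in(): hands the job in, once; it reports no verdict.
The state is a dict: "t": time; "joint_positions": joint angles; "qvel": joint speeds; "joint_efforts": joint torques, N m; "eef_pos": TCP position; "orientation": TCP orientation; "wrist_force": force on the tool from outside, world axes, zero at the start; "wrist_torque": the same for the moment, N m; "width": finger opening in m.
Only numpy, scipy, OpenCV 4.12 (cv2) and the standard library are available. Lean on these libraries where they do the work, as an engineer would, in place of code of your own. Each camera call takes 0.05 s, during which the arm holds its last target.

TASK

Move the four vials from the grey rack to the blue rack in reverse order: the vial that stands next to the yellow end of the grey rack goes into the blue rack's place farthest from its yellow end, the next one into the place before that, and so on. Leave every vial standing upright in its own place, and do not tip one over on the way; the colour clips on the grey rack show where each vial came from.

Things in the scene. Friction and masses are not known exactly. Their poses are not given: they have to be found in the camera images.
- vial_white_center (a point): clear glass vial with a white screw cap, 28 mm diameter, 58 mm high (cap a little narrower than the glass); loose, 15 to 35 g; the point is its centre, 29 mm above its foot, z axis up. Starts upright in one of the grey rack's places, which one varies. At most its lowest 7 mm sit in the pocket, so it can be gripped round the glass at or above its centre, best with the fingers closing across the row
- vial_blue_center (a point): clear glass vial with a blue screw cap, 28 mm diameter, 58 mm high (cap a little narrower than the glass); loose, 15 to 35 g; the point is its centre, 29 mm above its foot, z axis up. Starts upright in one of the grey rack's places, which one varies. At most its lowest 7 mm sit in the pocket, so it can be gripped round the glass at or above its centre, best with the fingers closing across the row
- vial_black_center (a point): brown glass vial with a black screw cap, 28 mm diameter, 58 mm high (cap 24 mm diameter, top 15 mm); loose, 15 to 35 g; the point is its centre, 29 mm above its foot, z axis up. Starts upright in one of the grey rack's places, which one varies. At most its lowest 7 mm sit in the pocket, so it can be gripped round the glass at or above its centre, best with the fingers closing across the row
- vial_red_center (a point): brown glass vial with a red screw cap, 28 mm diameter, 58 mm high (cap 24 mm diameter, top 15 mm); loose, 15 to 35 g; the point is its centre, 29 mm above its foot, z axis up. Starts upright in one of the grey rack's places, which one varies. At most its lowest 7 mm sit in the pocket, so it can be gripped round the glass at or above its centre, best with the fingers closing across the row
- rack_grey: Mid-grey fixed rack, 225 mm long (its y), 68 mm wide, top 52 mm above its foot; origin at foot level under the row's middle. Four square pockets 43 x 43 mm, 7 mm deep, at x = 0, y = +75, +25, -25, -75 mm; a vial standing in one has its centre 74 mm above the origin. Yellow end plate at +y, 56 mm high. Colour clips on the ledge on its -x side. Full at the start. The two racks may swap places.
- rack_blue: Blue fixed rack, 225 mm long (its y), 68 mm wide, top 52 mm above its foot; origin at foot level under the row's middle. Four square pockets 43 x 43 mm, 7 mm deep, at x = 0, y = +75, +25, -25, -75 mm; a vial standing in one has its centre 74 mm above the origin. Yellow end plate at +y, 56 mm high. Empty at the start. One rack stands inside the sheet-metal tray (walls 52 mm high).
- clip_white: Small flat white colour clip, 30 x 15 mm, 2 mm thick, fixed on the grey rack's ledge beside the pocket (31 mm from its centre, towards the rack's -x) in which the vial with the white cap starts; it stays there and so shows where that vial came from. Origin on the ledge.
- clip_blue: Small flat blue colour clip, 30 x 15 mm, 2 mm thick, fixed on the grey rack's ledge beside the pocket (31 mm from its centre, towards the rack's -x) in which the vial with the blue cap starts; it stays there and so shows where that vial came from. Origin on the ledge.
- clip_black: Small flat black colour clip, 30 x 15 mm, 2 mm thick, fixed on the grey rack's ledge beside the pocket (31 mm from its centre, towards the rack's -x) in which the vial with the black cap starts; it stays there and so shows where that vial came from. Origin on the ledge.
- clip_red: Small flat red colour clip, 30 x 15 mm, 2 mm thick, fixed on the grey rack's ledge beside the pocket (31 mm from its centre, towards the rack's -x) in which the vial with the red cap starts; it stays there and so shows where that vial came from. Origin on the ledge.
Things that resemble listed ones, but are neither listed nor needed, are in the scene too. Leave any green, purple or turquoise look-alike of the part that bears vial_black_center alone.

How it is judged:
By the outcome, as a careful person would: the job done as asked, in the order asked, and still so for the second after the job is handed in, with the robot touching nothing.
It also fails if it takes over 96 s, if anything falls off the work surface, if the arm or the gripper's body presses on something with over 40 N, if the wrist force passes 120 N, or if a joint passes its speed limit or range.

## Working session

There is one attempt and no reset: what is moved stays moved. The work goes in short steps, Python scripts to look and compute and a tool call to move; the robot and the scene stay as the last step left them, time stands still between calls to the robot, and variables do not carry over. Pictures are saved under pics/ and viewed, and the job is handed in when it is done.

Besides the shell and the picture viewer there is one more tool, called after "Emit:" by a JSON object that holds its "name" and its "arguments". step_arm: Moves the arm, as the interface text tells. Its arguments: {"type":"object","properties":{"targets":{"type":"array","items":{"type":"object","properties":{"jaw":{"type":"number"},"dx":{"type":"number"},"dy":{"type":"number"},"dz":{"type":"number"},"twist":{"type":"number"}}}},"squeeze":{"type":"number"}},"required":["targets"]}

```bash
mkdir -p pics; python3 - <<'E'
from bench import arm, optics
import cv2,numpy as np
print(arm.state())
for n in("top","side"):
    c=optics.read_camera(n); cv2.imwrite(f"pics/{n}0.png",c["frame"]); np.savez(f"{n}0.npz",**c)
    print(n,c["camera_matrix"],c["extrinsics"])
E
```

```text
{'t': 0.0, 'joint_positions': array([ 9.48709932e-01,  3.81192878e-01,  1.29824878e+00, -3.40805587e-05,
        1.46359298e+00, -2.15277392e-01]), 'qvel': array([ 0.00038016,  0.00035197, -0.00027827, -0.00251392,  0.00120655,
       -0.0009038 ]), 'joint_efforts': array([-4.23900701e-04, -4.37940252e+01, -2.24557990e+01,  7.12842867e-02,
        3.52532475e-02, -9.40493192e-05]), 'eef_pos': array([0.21745685, 0.50488215, 0.23814349]), 'orientation': array([ 8.35367188e-01,  5.49691861e-01, -6.66975219e-04,  2.74326449e-04]), 'wrist_force': array([-0.60782662, -0.51790196, -0.2364775 ]), 'wrist_torque': array([ 0.00158975, -0.01026163, -0.00104183]), 'width': 0.08829700466236416}
top [[387.1958734    0.         319.91609406]
 [  0.         387.1958734  198.65134658]
 [  0.           0.           1.        ]] [[-0.01083462 -0.99939001 -0.03319979 -0.34133544]
 [ 0.98792926 -0.01582941  0.15409483 -0.52704767]
 [-0.15452637 -0.03112949  0.98749813 -0.97023947]
 [ 0.          0.          0.          1.        ]]
side [[519.43825981   0.         325.32084104]
 [  0.         519.43825981 199.63403126]
 [  0.           0.           1.        ]] [[-0.16751964 -0.98584018  0.00750407 -0.27326491]
 [ 0.79578565 -0.13072358  0.59130072 -0.50561328]
 [-0.58194705  0.10502612  0.80641623 -0.87950913]
 [ 0.          0.          0.          1.        ]]
```

View pics/top0.png

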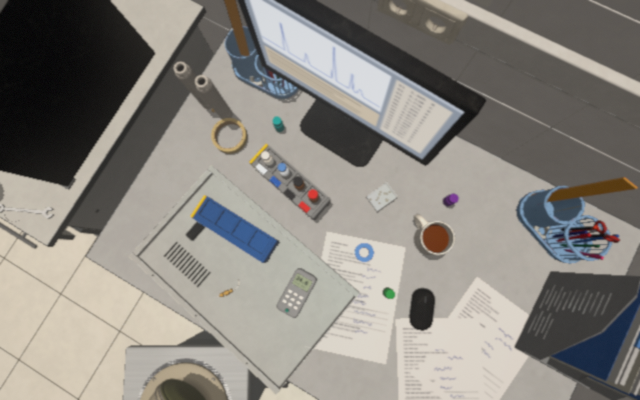

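View pics/side0.png

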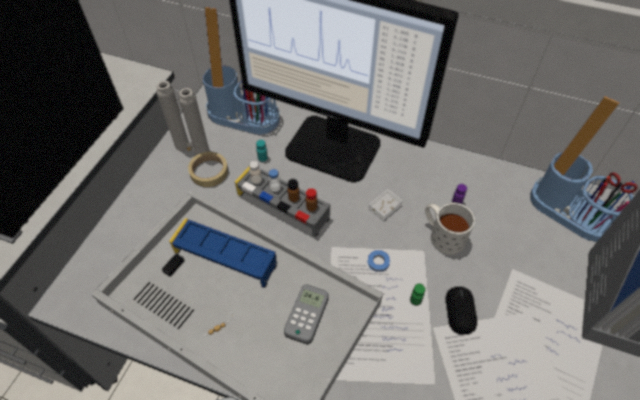

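```bash
cat > h.py <<'E'
import numpy as np,cv2
F=np.diag([1,-1,-1.])
def proj(c,P):
    P=np.atleast_2d(P);X=(c["extrinsics"][:3,:3]@P.T).T+c["extrinsics"][:3,3];X=X@F
    u=X@c["camera_matrix"].T;return u[:,:2]/u[:,2:]
def ray(c,uv,z):
    "intersect pixel with plane z"
    R=c["extrinsics"][:3,:3];t=c["extrinsics"][:3,3];o=-R.T@t
    out=[]
    for u in np.atleast_2d(uv):
        d=R.T@F@np.linalg.solve(c["camera_matrix"],[u[0],u[1],1]);out.append(o+d*(z-o[2])/d[2])
    return np.array(out)
def cloud(c):
    d=c["depth"];v,u=np.mgrid[:d.shape[0],:d.shape[1]]
    p=np.stack([u,v,np.ones_like(u)],-1)@np.linalg.inv(c["camera_matrix"]).T*d[...,None]@F
    R=c["extrinsics"][:3,:3];return (p-c["extrinsics"][:3,3])@R
E
python3 - <<'E'
from h import *
for n in("top","side"):
    c=dict(np.load(f"{n}0.npz")); 
    print(n,proj(c,[[0.218,.505,.239],[0,0,0],[.5,0,0],[.5,.3,0]]))
    pc=cloud(c)
    for uv in {"top":[(235,230),(290,182),(340,130),(265,157),(150,300),(360,60),(250,20),(440,150),(325,110)],"side":[(225,250),(340,130),(275,215),(280,150)]}[n]: print(uv,pc[uv[1],uv[0]].round(3))
    b={"top":(130,90,370,270),"side":(140,130,400,330)}[n]
    im=cv2.resize(c["frame"][b[1]:b[3],b[0]:b[2]],None,fx=3,fy=3,interpolation=2); cv2.imwrite(f"pics/{n}0c.png",im)
E
```

```text
top [[-103.19586662  338.40543941]
 [ 183.69851346  408.98156672]
 [ 191.74340363  210.88006594]
 [  83.03181272  212.51183627]]
(235, 230) [ 0.443 -0.131  0.047]
(290, 182) [ 0.565 -0.272  0.048]
(340, 130) [ 0.714 -0.404  0.013]
(265, 157) [ 0.617 -0.217  0.108]
(150, 300) [ 0.187  0.48  -0.81 ]
(360, 60) [ 0.695 -0.43   0.423]
(250, 20) [ 0.833 -0.224  0.334]
(440, 150) [ 0.579 -0.596  0.275]
(325, 110) [ 0.773 -0.364  0.012]
side [[-225.01189441  375.0287173 ]
 [ 163.93053103  498.24933155]
 [ 166.87995727  247.4383506 ]
 [  27.61694752  266.64602721]]
(225, 250) [ 0.444 -0.134  0.046]
(340, 130) [ 0.737 -0.439  0.062]
(275, 215) [ 0.547 -0.25   0.002]
(280, 150) [ 0.75  -0.285  0.001]
```

View pics/top0c.png

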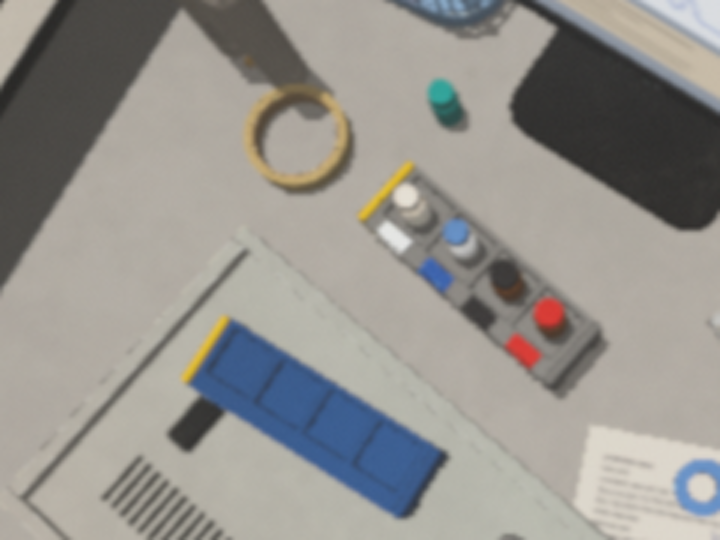

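View pics/side0c.png

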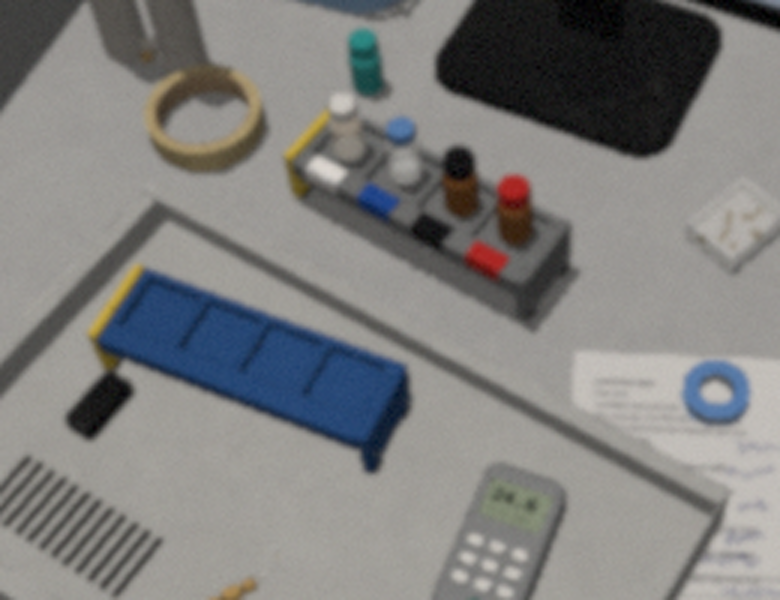

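```bash
python3 - <<'E'
from h import *
for n in("top","side"):
    c=dict(np.load(f"{n}0.npz")); pc=cloud(c); hsv=cv2.cvtColor(c["frame"],cv2.COLOR_BGR2HSV)
    H,S,V=[hsv[...,i].astype(int) for i in range(3)]
    x,y,z=pc[...,0],pc[...,1],pc[...,2]
    bm=(abs(H-110)<12)&(S>120)&(z>.02)&(z<.065)&(x>.3)&(x<.56)&(y<0)&(y>-.3)
    P=pc[bm]; print(n,"blue",len(P),np.percentile(P[:,2],[5,25,50,75,95]).round(4))
    top=P[P[:,2]>.04]; print(cv2.minAreaRect((top[:,:2]*1000).astype(np.float32)))
    ym=(abs(H-25)<7)&(S>120)&(V>100)&(z>.03)&(z<.075)&(x>.3)&(x<.7)
    Q=pc[ym]; 
    k=cv2.connectedComponentsWithStats(ym.astype(np.uint8))
    for i in range(1,k[0]):
        if k[2][i,4]>8: m=k[1]==i; print(" yellow",k[3][i],k[2][i,4],np.median(pc[m],0).round(4))
    # tray/grey: components of height .035..0.06 
    gm=(z>.035)&(z<.065)&(x>.45)&(x<.72)&(y<-.15)&(y>-.45)
    k=cv2.connectedComponentsWithStats(gm.astype(np.uint8))
    for i in range(1,k[0]):
        if k[2][i,4]>150:
            m=k[1]==i;P=pc[m]; print(" comp",k[3][i],k[2][i],cv2.minAreaRect((P[:,:2]*1000).astype(np.float32)))
    # cap components
    gm=(z>.085)&(z<.13)&(x>.45)&(x<.75)&(y<-.15)&(y>-.45)
    k=cv2.connectedComponentsWithStats(gm.astype(np.uint8))
    for i in range(1,k[0]):
        m=k[1]==i;P=pc[m]; print(" cap",k[3][i],k[2][i],np.median(P,0).round(3),P.max(0).round(3),P.min(0).round(3))
E
```

```text
top blue 2014 [0.045  0.0473 0.05   0.0545 0.0572]
((497.744873046875, -164.41064453125), (212.10537719726562, 187.88742065429688), 58.40834426879883)
 yellow [258.18181818 153.28571429] 77 [ 0.6402 -0.1896  0.0579]
 yellow [197.89705882 205.89705882] 68 [ 0.5049 -0.037   0.058 ]
 comp [289.29104887 182.15266337] [ 249  144   81   75 1821] ((569.361083984375, -268.7637023925781), (225.42372131347656, 68.8182601928711), 47.88465118408203)
 comp [260.56554307 211.04494382] [243 193  40  34 267] ((489.9403076171875, -196.7125244140625), (132.27960205078125, 13.953706741333008), 49.041046142578125)
 cap [265.56 156.38] [261 151  11  12 100] [ 0.62  -0.216  0.105] [ 0.635 -0.203  0.112] [ 0.609 -0.228  0.086]
 cap [281.97959184 167.95918367] [277 163  11  11  98] [ 0.59  -0.258  0.104] [ 0.604 -0.243  0.11 ] [ 0.58  -0.269  0.086]
 cap [297.4375     181.38541667] [293 176  11  12  96] [ 0.555 -0.295  0.105] [ 0.569 -0.283  0.113] [ 0.544 -0.308  0.085]
 cap [312.3125 194.3125] [307 189  11  12  96] [ 0.523 -0.332  0.105] [ 0.535 -0.319  0.109] [ 0.511 -0.344  0.085]
side blue 2886 [0.0437
[... 499 characters left out ...]
 -198.12451171875), (136.27999877929688, 16.217187881469727), 49.37807846069336)
 cap [338.58333333 121.45833333] [332 119  14   6  24] [ 0.742 -0.436  0.088] [ 0.75  -0.42   0.094] [ 0.73  -0.45   0.085]
 cap [254.16541353 167.66917293] [249 161  12  15 133] [ 0.618 -0.217  0.101] [ 0.634 -0.204  0.11 ] [ 0.607 -0.23   0.085]
 cap [273.57936508 175.32539683] [268 169  12  14 126] [ 0.588 -0.258  0.102] [ 0.602 -0.245  0.11 ] [ 0.579 -0.271  0.085]
 cap [292.93495935 184.50406504] [288 178  11  15 123] [ 0.553 -0.298  0.103] [ 0.571 -0.285  0.108] [ 0.543 -0.31   0.085]
 cap [310.99224806 194.3875969 ] [306 188  11  14 129] [ 0.52  -0.333  0.103] [ 0.535 -0.322  0.11 ] [ 0.511 -0.345  0.085]
```

```bash
python3 - <<'E'
from h import *
from scipy.optimize import minimize
for n in("top","side"):
    c=dict(np.load(f"{n}0.npz")); pc=cloud(c); hsv=cv2.cvtColor(c["frame"],cv2.COLOR_BGR2HSV)
    H,S,V=[hsv[...,i].astype(int) for i in range(3)]
    x,y,z=pc[...,0],pc[...,1],pc[...,2]
    bm=(abs(H-110)<12)&(S>120)&(z>.038)&(z<.065)
    k=cv2.connectedComponentsWithStats(bm.astype(np.uint8)); i=1+np.argmax(k[2][1:,4]); m=k[1]==i
    print(n,"bluetop",k[3][i],k[2][i],cv2.minAreaRect((pc[m][:,:2]*1000).astype(np.float32)))
    # blue w/o depth: rect of image pixels rayed to z=.052
    vv,uu=np.nonzero(m); print("  rayed z.052",cv2.minAreaRect((ray(c,np.c_[uu,vv],.0525)[:,:2]*1000).astype(np.float32)))
    print(" tray floor z",[pc[v,u].round(3) for u,v in ({"top":[(250,270),(270,285),(215,245)],"side":[(250,290),(190,290),(320,270)]}[n])])
    for lo in (.095,):
      gm=(z>lo)&(z<.12)&(x>.5)&(x<.66)&(y<-.18)&(y>-.36)
      k=cv2.connectedComponentsWithStats(gm.astype(np.uint8))
      for i in range(1,k[0]):
        if k[2][i,4]>20:
          m=k[1]==i; e=k[3][i]; print("  cap",e.round(1),k[2][i,4],ray(c,e,.103 if n=="top" else .100)[0,:2].round(4))
    # wall of tray near blue rack and other tall things
E
```

```text
top bluetop [235.30024938 229.62094763] [ 195  198   81   64 2005] ((444.07135009765625, -131.37472534179688), (212.37240600585938, 63.81959533691406), 57.68014907836914)
  rayed z.052 ((443.97406005859375, -131.05401611328125), (211.91712951660156, 64.16561889648438), 57.65437698364258)
 tray floor z [array([ 0.341, -0.161, -0.   ]), array([ 0.302, -0.215,  0.   ]), array([ 0.407, -0.067,  0.002])]
  cap [264.8 155.2] 65 [ 0.6229 -0.2153]
  cap [281.2 166.9] 65 [ 0.5924 -0.2561]
  cap [297.1 180.8] 80 [ 0.5568 -0.2954]
  cap [312.1 193.7] 82 [ 0.5243 -0.3317]
side bluetop [225.50195799 249.76361695] [ 174  221  101   60 2809] ((444.56829833984375, -132.3489990234375), (217.1036376953125, 67.72541809082031), 57.82248306274414)
  rayed z.052 ((441.9063720703125, -133.52487182617188), (219.3531494140625, 69.97631072998047), 57.438899993896484)
 tray floor z [array([ 0.362, -0.176,  0.004]), array([ 0.384, -0.05 ,  0.002]), array([ 0.382, -0.33 ,  0.01 ])]
  cap [253.8 165.2] 77 [ 0.6241 -0.2169]
  cap [273.4 173. ] 75 [ 0.5941 -0.2586]
  cap [292.8 183.3] 97 [ 0.5578 -0.2979]
  cap [310.9 192.9] 98 [ 0.5247 -0.3335]
```

```bash
python3 - <<'E'
from h import *
c=dict(np.load("top0.npz")); d=dict(np.load("side0.npz"))
P=np.vstack([cloud(c)[c["depth"]>0],cloud(d)[d["depth"]>0]])
P=P[(P[:,2]>.06)&(P[:,2]<1)]
for x in np.arange(.0,1.0,.05):
    r=""
    for y in np.arange(.5,-.8,-.05):
        s=P[(P[:,0]>=x)&(P[:,0]<x+.05)&(P[:,1]<=y)&(P[:,1]>y-.05)]
        r+="%5d"%(s[:,2].max()*1000) if len(s)>3 else "    ."
    print("%.2f"%x,r)
# clips: pixel read in crop/3+offset
up=[(393,237),(435,274),(478,312),(523,351)]
q=ray(c,[(130+(u-1)/3,90+(v-1)/3) for u,v in up],.054)[:,:2]; print(q.round(4))
sp=[(326,171),(378,200),(431,230),(488,259)]
s=ray(d,[(140+(u-1)/3,130+(v-1)/3) for u,v in sp],.054)[:,:2]; print(s.round(4))
for a in (q,s):
    t=a[0]-a[3];t/=np.linalg.norm(t);nn=np.array([t[1],-t[0]]) # +x of rack
    print(np.degrees(np.arctan2(*t[::-1])),(a+nn*.031).round(4),"center",(a.mean(0)+nn*.031).round(4))
E
```

```text
0.00     .    .    .    .    .    .    .    .    .    .    .    .    .    .    .    .    .    .    .    .    .    .    .    .    .    .
0.05     .    .    .    .    .    .    .    .    .  171  189  174    .    .    .    .    .    .    .    .    .    .    .    .    .    .
0.10     .    .    .    .    .    .    .    .    .  146  165    .    .    .    .    .    .    .    .    .    .    .    .    .    .    .
0.15     .    .    .    .    .    .    .    .    .    .    .    .    .    .    .    .    .    .    .    .    .    .    .    .    .    .
0.20     .    .    .    .    .    .    .    .    .    .    .    .    .    .    .    .    .    .    .    .    .    .    .    .    .    .
0.25     .    .    .    .    .    .    .    .    .    .    .    .    .    .    .    .    .    .    .    .   62    .    .    .    .    .
0.30     .    .    .    .    .    .    .    .    .    .    .    .    .    .    .    .    .    .    .    .    .    .    .    .    .    .
0.35     .    .    .    .    .    .    .    .    .    .    .    .    .    .   63    .    .    .    .    .    .   94   93   93    .    .
0.40     .  
[... 1312 characters left out ...]
  357    .    .    .    .    .    .
0.90     .    .    .    .    .    .  377  377    .    .    .    .  284  308  113    .    .  293    .    .    .    .    .    .    .    .
0.95     .    .    .    .    .    .    .  344    .    .    .    .  122  278  281    .    .    .    .    .    .    .    .    .    .    .
[[ 0.6006 -0.1962]
 [ 0.5674 -0.2329]
 [ 0.5337 -0.2699]
 [ 0.4995 -0.3083]]
[[ 0.6006 -0.1975]
 [ 0.5662 -0.2344]
 [ 0.5317 -0.2709]
 [ 0.4985 -0.3095]]
47.94956561315313 [[ 0.6236 -0.2169]
 [ 0.5904 -0.2536]
 [ 0.5567 -0.2907]
 [ 0.5225 -0.329 ]] center [ 0.5733 -0.2726]
47.6424434226053 [[ 0.6235 -0.2184]
 [ 0.5892 -0.2552]
 [ 0.5546 -0.2918]
 [ 0.5214 -0.3304]] center [ 0.5722 -0.2739]
```

```bash
python3 - <<'E'
from h import *
n=np.array([-.76,.65])
V=dict(w=(.623,-.216),b=(.593,-.257),k=(.557,-.2965),r=(.5245,-.3325))
for f in("top","side"):
    c=dict(np.load(f"{f}0.npz"));P=cloud(c)[c["depth"]>0]
    for k,v in V.items():
        q=P-np.r_[v,0]; 
        for lo,hi in ((.06,.11),(.115,.2),(.2,.3),(.3,.4),(.4,.6)):
            a=q[:,:2]@n; b=q[:,:2]@np.array([.65,.76])
            m=(q[:,2]>lo)&(q[:,2]<hi)&(abs(b)<.06)&(abs(a)<.3)
            if k=='r' or hi>.11: print(f,k,lo,hi,m.sum(), np.percentile(a[m&(a<0)],[90,99,100]).round(3) if (m&(a<0)).any() else "-",np.percentile(a[m&(a>0)],[0,5]).round(3) if (m&(a>0)).any() else "-")
E
```

```text
top w 0.115 0.2 507 [-0.175 -0.172 -0.17 ] -
top w 0.2 0.3 955 [-0.176 -0.174 -0.174] -
top w 0.3 0.4 1399 [-0.176 -0.174 -0.173] -
top w 0.4 0.6 1948 [-0.176 -0.174 -0.171] -
top b 0.115 0.2 516 [-0.177 -0.173 -0.172] -
top b 0.2 0.3 978 [-0.178 -0.176 -0.176] -
top b 0.3 0.4 1434 [-0.178 -0.176 -0.175] -
top b 0.4 0.6 2534 [-0.178 -0.174 -0.172] -
top k 0.115 0.2 526 [-0.184 -0.181 -0.181] -
top k 0.2 0.3 1002 [-0.185 -0.184 -0.183] -
top k 0.3 0.4 1468 [-0.185 -0.184 -0.183] -
top k 0.4 0.6 2641 [-0.185 -0.182 -0.18 ] -
top r 0.06 0.11 267 [-0.001 -0.    -0.   ] [0.    0.001]
top r 0.115 0.2 533 [-0.191 -0.188 -0.187] -
top r 0.2 0.3 1021 [-0.192 -0.191 -0.19 ] -
top r 0.3 0.4 1500 [-0.192 -0.191 -0.19 ] -
top r 0.4 0.6 2711 [-0.192 -0.188 -0.187] -
side w 0.115 0.2 940 [-0.176 -0.173 -0.171] -
side w 0.2 0.3 1712 [-0.178 -0.175 -0.173] -
side w 0.3 0.4 2121 [-0.178 -0.175 -0.172] -
side w 0.4 0.6 485 [-0.179 -0.176 -0.173] -
side b 0.115 0.2 973 [-0.178 -0.174 -0.172] -
side b 0.2 0.3 1777 [-0.18  -0.177 -0.176] -
side b 0.3 0.4 2202 [-0.18  -0.177 -0.175] -
side b 0.4 0.6 861 [-0.18  -0.177 -0.176] -
side k 0.115 0.2 1008 [-0.186 -0.182 -0.18 ] -
side k 0.2 0.3 1831 [-0.187 -0.185 -0.183] -
side k 0.3 0.4 2292 [-0.187 -0.185 -0.182] -
side k 0.4 0.6 1299 [-0.188 -0.185 -0.184] -
side r 0.06 0.11 519 [-0.001 -0.    -0.   ] [0.    0.001]
side r 0.115 0.2 1038 [-0.193 -0.188 -0.185] -
side r 0.2 0.3 1889 [-0.194 -0.191 -0.189] -
side r 0.3 0.4 2365 [-0.194 -0.191 -0.19 ] -
side r 0.4 0.6 1757 [-0.194 -0.191 -0.189] -
```

```bash
cat > ov.py <<'E'
from h import *
def wire(n,npz,racks,out,b,f=6):
    c=dict(np.load(npz)); im=cv2.resize(c["frame"][b[1]:b[3],b[0]:b[2]],None,fx=f,fy=f,interpolation=2)
    for (cx,cy,a) in racks:
        a=np.radians(a);Y=np.array([np.cos(a),np.sin(a)]);X=np.array([Y[1],-Y[0]])
        def pl(x0,x1,y0,y1,z,col):
            P=[np.r_[np.array([cx,cy])+X*x+Y*y,z] for x,y in((x0,y0),(x1,y0),(x1,y1),(x0,y1))]
            uv=(proj(c,P)-np.array(b[:2])+.5)*f-.5
            cv2.polylines(im,[np.round(uv).astype(int)],True,col,1,cv2.LINE_AA)
        pl(-.034,.034,-.1125,.1125,.052,(0,255,0))
        for y in(-.075,-.025,.025,.075): pl(-.0215,.0215,y-.0215,y+.0215,.052,(0,255,255))
    cv2.imwrite(out,im)
E
python3 - <<'E'
from ov import *
R=[(.4457,-.129,57.7),(.5715,-.2722,47.9)]
wire("top","top0.npz",R,"pics/ovt.png",(190,140,335,265),5)
wire("side","side0.npz",R,"pics/ovs.png",(165,155,340,290),4)
E
```

```text
(no output)
```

View pics/ovt.png

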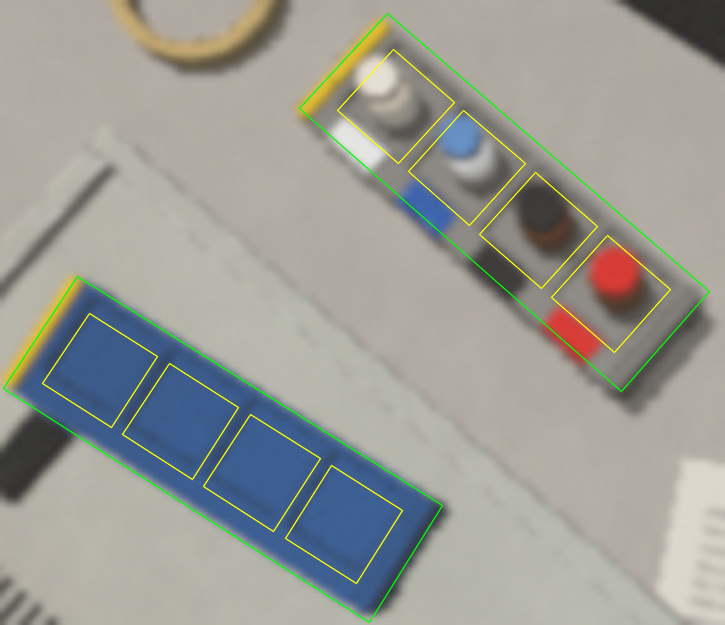

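View pics/ovs.png

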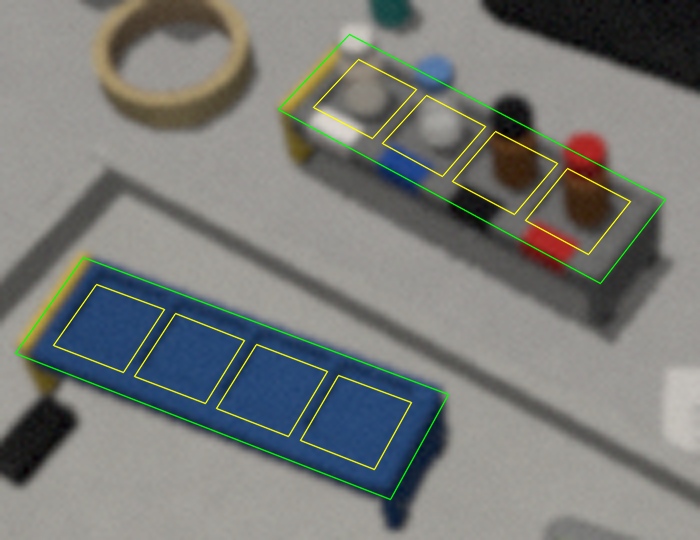

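Order from the yellow end of the grey rack: white (top crop 408,195), blue (457,235), black (506,278), red (549,315). The look-alikes stand loose off the rack: turquoise at top-image (278,123), purple (451,199) and green (389,293). The projected rack models line up in both views, so I'm moving above the white vial.

Emit:
{"name": "step_arm", "arguments": {"targets": [{"dx": -0.501,"dy": 0.657,"dz": 0.05,"twist": 108.8,"jaw": 1},{"dx": -0.501,"dy": 0.657,"dz": 0.05,"twist": 108.8,"jaw": 1},{"dx": -0.501,"dy": 0.657,"dz": 0.05,"twist": 108.8,"jaw": 1},{"dx": -0.501,"dy": 0.657,"dz": 0.05,"twist": 108.8,"jaw": 1},{"dx": -0.501,"dy": 0.657,"dz": 0.05,"twist": 108.8,"jaw": 1},{"dx": -0.501,"dy": 0.657,"dz": 0.05,"twist": 108.8,"jaw": 1},{"dx": -0.501,"dy": 0.657,"dz": 0.05,"twist": 108.8,"jaw": 1},{"dx": -0.501,"dy": 0.657,"dz": 0.05,"twist": 108.8,"jaw": 1},{"dx": -0.501,"dy": 0.657,"dz": 0.05,"twist": 108.8,"jaw": 1},{"dx": -0.501,"dy": 0.657,"dz": 0.05,"twist": 108.8,"jaw": 1},{"dx": -0.501,"dy": 0.657,"dz": 0.05,"twist": 108.8,"jaw": 1},{"dx": -0.501,"dy": 0.657,"dz": 0.05,"twist": 108.8,"jaw": 1},{"dx": -0.501,"dy": 0.657,"dz": 0.05,"twist": 108.8,"jaw": 1},{"dx": -0.501,"dy": 0.657,"dz": 0.05,"twist": 108.8,"jaw": 1},{"dx": -0.501,"dy": 0.657,"dz": 0.05,"twist": 108.8,"jaw": 1},{"dx": -0.501,"dy": 0.657,"dz": 0.05,"twist": 108.8,"jaw": 1},{"dx": -0.501,"dy": 0.657,"dz": 0.05,"twist": 108.8,"jaw": 1},{"dx": -0.501,"dy": 0.657,"dz": 0.05,"twist": 108.8,"jaw": 1},{"dx": -0.501,"dy": 0.657,"dz": 0.05,"twist": 108.8,"jaw": 1},{"dx": -0.501,"dy": 0.657,"dz": 0.05,"twist": 108.8,"jaw": 1}]}}

```text
t: 2.1
eef_pos: [0.6224, -0.2137, 0.1889]
orientation: [0.933, -0.359, -0.0, -0.0]
wrist_force: [0.5, -0.6, 0.2]
width: 0.0881
```

```bash
cat > mv.py <<'E'
import sys,numpy as np
from scipy.spatial.transform import Rotation as Ro
from bench import arm
def go(*T):
    s=arm.state();R=Ro.from_quat(s["orientation"]).as_matrix();yaw=np.degrees(np.arctan2(R[1,0],R[0,0]))
    print("t",round(s["t"],2),"pos",s["eef_pos"].round(4),"yaw",yaw.round(2),"q",s["joint_positions"].round(2),"w",round(s["width"],4),"F",s["wrist_force"].round(1))
    for x,y,z,w in T:
        print((x,y,z,w),"->",(R.T@(np.array([x,y,z])-s["eef_pos"])).round(4),"twist",round(-(w-yaw),2))
E
python3 - <<'E'
from mv import go
from bench import optics
import cv2
c=optics.read_camera("side"); cv2.imwrite("pics/s1.png",cv2.resize(c["frame"][60:300,130:430],None,fx=2.5,fy=2.5))
go((.623,-.216,.060,-42.1),(.623,-.216,.15,-42.1))
E
```

```text
t 2.15 pos [ 0.6225 -0.2137  0.1892] yaw -42.04 q [-0.51  0.61  1.05  0.    1.49  0.22] w 0.0881 F [-0.9 -0.   1. ]
(0.623, -0.216, 0.06, -42.1) -> [0.002  0.0014 0.1292] twist 0.06
(0.623, -0.216, 0.15, -42.1) -> [0.002  0.0014 0.0392] twist 0.06
```

View pics/s1.png

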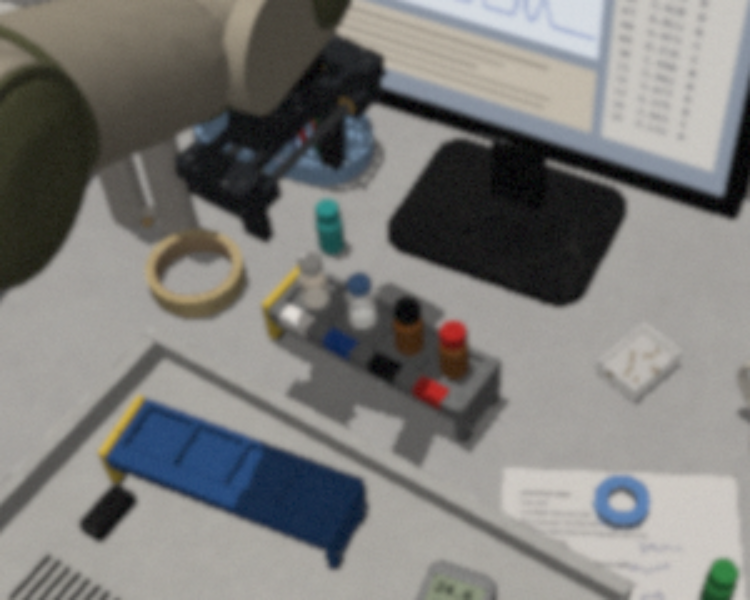

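Emit:
{"name": "step_arm", "arguments": {"targets": [{"dx": 0.002,"dy": 0.001,"dz": 0.04,"jaw": 0.3},{"dx": 0.002,"dy": 0.001,"dz": 0.08,"jaw": 0.3},{"dx": 0.002,"dy": 0.001,"dz": 0.11,"jaw": 0.3},{"dx": 0.002,"dy": 0.001,"dz": 0.129,"jaw": 0.3},{"dx": 0.002,"dy": 0.001,"dz": 0.129,"jaw": 0.3},{"dx": 0.002,"dy": 0.001,"dz": 0.129,"jaw": 0.3},{"dx": 0.002,"dy": 0.001,"dz": 0.129,"jaw": -1},{"dx": 0.002,"dy": 0.001,"dz": 0.129,"jaw": -1},{"dx": 0.002,"dy": 0.001,"dz": 0.129,"jaw": -1},{"dx": 0.002,"dy": 0.001,"dz": 0.129,"jaw": -1},{"dx": 0.002,"dy": 0.001,"dz": 0.129,"jaw": -1},{"dx": 0.002,"dy": 0.001,"dz": 0.129,"jaw": -1},{"dx": 0.002,"dy": 0.001,"dz": 0.129,"jaw": -1}], "squeeze": 12}}

```text
validation failed for argument at $.ta...
```

```bash
python3 - <<'E'
from mv import go
from bench import optics
import cv2
c=optics.read_camera("side"); cv2.imwrite("pics/s2.png",cv2.resize(c["frame"][60:300,130:430],None,fx=2.5,fy=2.5))
go((.623,-.216,.15,-42.1))
E
```

```text
t 2.2 pos [ 0.6225 -0.2137  0.1893] yaw -42.03 q [-0.51  0.61  1.05  0.    1.49  0.22] w 0.088 F [ 0.1 -0.1  0.2]
(0.623, -0.216, 0.15, -42.1) -> [0.0019 0.0014 0.0393] twist 0.07
```

View pics/s2.png

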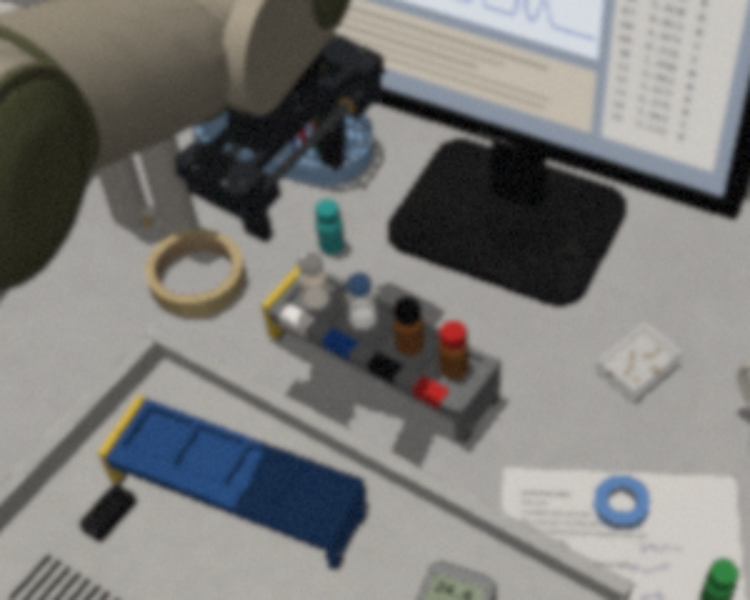

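The call was refused, probably because the rows had no "twist". I'm sending it again with all fields.

Emit:
{"name": "step_arm", "arguments": {"targets": [{"dx": 0.002,"dy": 0.001,"dz": 0.04,"twist": 0,"jaw": 0.3},{"dx": 0.002,"dy": 0.001,"dz": 0.08,"twist": 0,"jaw": 0.3},{"dx": 0.002,"dy": 0.001,"dz": 0.11,"twist": 0,"jaw": 0.3},{"dx": 0.002,"dy": 0.001,"dz": 0.129,"twist": 0,"jaw": 0.3},{"dx": 0.002,"dy": 0.001,"dz": 0.129,"twist": 0,"jaw": 0.3},{"dx": 0.002,"dy": 0.001,"dz": 0.129,"twist": 0,"jaw": 0.3},{"dx": 0.002,"dy": 0.001,"dz": 0.129,"twist": 0,"jaw": -1},{"dx": 0.002,"dy": 0.001,"dz": 0.129,"twist": 0,"jaw": -1},{"dx": 0.002,"dy": 0.001,"dz": 0.129,"twist": 0,"jaw": -1},{"dx": 0.002,"dy": 0.001,"dz": 0.129,"twist": 0,"jaw": -1},{"dx": 0.002,"dy": 0.001,"dz": 0.129,"twist": 0,"jaw": -1},{"dx": 0.002,"dy": 0.001,"dz": 0.129,"twist": 0,"jaw": -1}], "squeeze": 12}}

```text
t: 3.4
eef_pos: [0.6237, -0.2171, 0.0601]
orientation: [0.933, -0.359, 0.0, 0.0]
wrist_force: [-0.8, 0.9, 2.8]
width: 0.027
```

Emit:
{"name": "step_arm", "arguments": {"targets": [{"dx": 0,"dy": 0,"dz": -0.02,"twist": 0,"jaw": -1},{"dx": 0,"dy": 0,"dz": -0.05,"twist": 0,"jaw": -1},{"dx": 0,"dy": 0,"dz": -0.09,"twist": 0,"jaw": -1},{"dx": 0,"dy": 0,"dz": -0.09,"twist": 0,"jaw": -1},{"dx": 0,"dy": 0,"dz": -0.09,"twist": 0,"jaw": -1}]}}

```text
t: 3.9
eef_pos: [0.6236, -0.2171, 0.1501]
orientation: [0.933, -0.359, 0.001, 0.0]
wrist_force: [-0.0, 0.1, -2.1]
width: 0.0272
```

```bash
python3 - <<'E'
from mv import go
from bench import optics
import cv2
c=optics.read_camera("side"); cv2.imwrite("pics/s3.png",cv2.resize(c["frame"][60:300,130:430],None,fx=2.5,fy=2.5))
go((.4057,-.1924,.15,-32.3),(.4057,-.1924,.061,-32.3))
E
```

```text
t 3.95 pos [ 0.6232 -0.2168  0.1488] yaw -42.11 q [-0.51  0.64  1.1  -0.    1.4   0.22] w 0.027 F [ 0.3 -0.3 -1.2]
(0.4057, -0.1924, 0.15, -32.3) -> [-0.1777  0.1277 -0.0009] twist -9.81
(0.4057, -0.1924, 0.061, -32.3) -> [-0.1776  0.1277  0.0881] twist -9.81
```

View pics/s3.png

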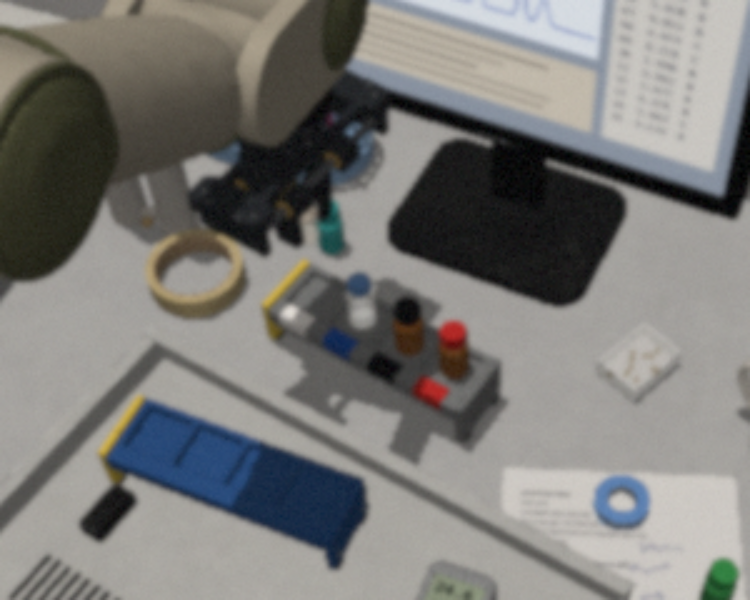

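Emit:
{"name": "step_arm", "arguments": {"targets": [{"dx": -0.03,"dy": 0.02,"dz": 0,"twist": -2,"jaw": -1},{"dx": -0.06,"dy": 0.045,"dz": 0,"twist": -4,"jaw": -1},{"dx": -0.09,"dy": 0.065,"dz": 0,"twist": -6,"jaw": -1},{"dx": -0.12,"dy": 0.09,"dz": 0,"twist": -8,"jaw": -1},{"dx": -0.15,"dy": 0.11,"dz": 0,"twist": -9.8,"jaw": -1},{"dx": -0.178,"dy": 0.128,"dz": 0,"twist": -9.8,"jaw": -1},{"dx": -0.178,"dy": 0.128,"dz": 0,"twist": -9.8,"jaw": -1},{"dx": -0.178,"dy": 0.128,"dz": 0.03,"twist": -9.8,"jaw": -1},{"dx": -0.178,"dy": 0.128,"dz": 0.05,"twist": -9.8,"jaw": -1}]}}

```text
t: 4.85
eef_pos: [0.4056, -0.1925, 0.098]
orientation: [0.96, -0.278, -0.001, -0.0]
wrist_force: [-0.0, 0.8, -1.0]
width: 0.0272
```

```bash
python3 - <<'E'
from mv import go
from bench import optics
import cv2
for n in("side","top"):
  c=optics.read_camera(n); cv2.imwrite(f"pics/{n}4.png",cv2.resize(c["frame"][120:340,130:430],None,fx=2.5,fy=2.5))
go((.4057,-.1924,.061,-32.3))
E
```

```text
t 4.95 pos [ 0.4049 -0.1918  0.0972] yaw -32.32 q [-0.71  0.38  1.78  0.    0.98 -0.14] w 0.0271 F [-0.8  0.3 -0.7]
(0.4057, -0.1924, 0.061, -32.3) -> [0.0012 0.0001 0.0362] twist -0.02
```

View pics/side4.png

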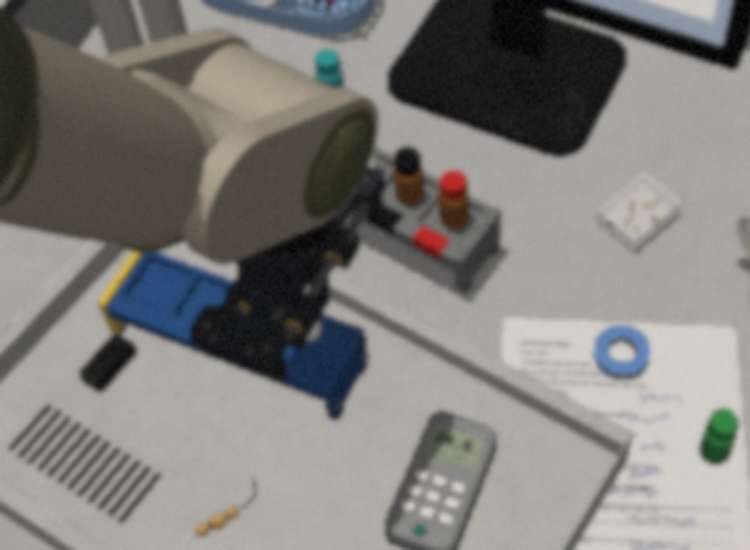

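View pics/top4.png

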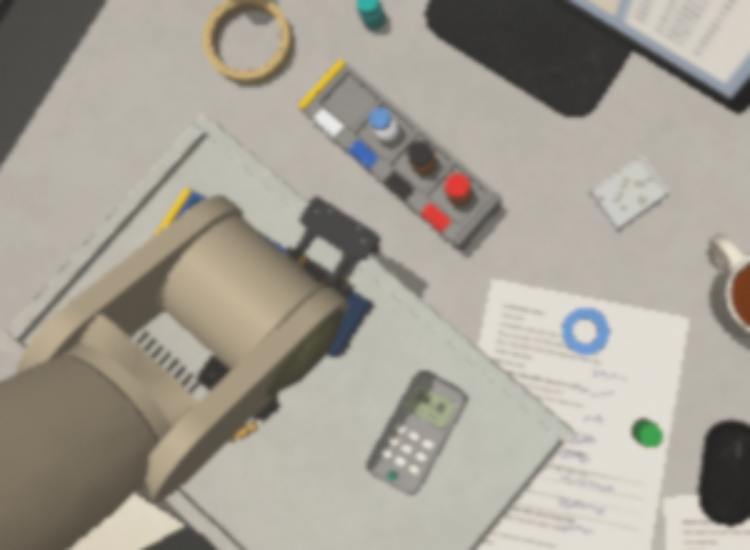

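Emit:
{"name": "step_arm", "arguments": {"targets": [{"dx": 0.001,"dy": 0,"dz": 0.02,"twist": 0,"jaw": -1},{"dx": 0.001,"dy": 0,"dz": 0.032,"twist": 0,"jaw": -1},{"dx": 0.001,"dy": 0,"dz": 0.036,"twist": 0,"jaw": -1},{"dx": 0.001,"dy": 0,"dz": 0.036,"twist": 0,"jaw": -1},{"dx": 0.001,"dy": 0,"dz": 0.036,"twist": 0,"jaw": -1}]}}

```text
t: 5.45
eef_pos: [0.4069, -0.1934, 0.0643]
orientation: [0.961, -0.278, 0.0, 0.0]
wrist_force: [0.4, 0.4, -0.4]
width: 0.0269
```

Emit:
{"name": "step_arm", "arguments": {"targets": [{"dx": -0.001,"dy": 0,"dz": 0.002,"twist": 0,"jaw": -1},{"dx": -0.001,"dy": 0,"dz": 0.002,"twist": 0,"jaw": -1},{"dx": -0.001,"dy": 0,"dz": 0.002,"twist": 0,"jaw": -1}]}}

```text
t: 5.75
eef_pos: [0.4057, -0.1927, 0.062]
orientation: [0.961, -0.278, 0.0, 0.0]
wrist_force: [0.3, -0.8, -0.1]
width: 0.0273
```

Emit:
{"name": "step_arm", "arguments": {"targets": [{"dx": 0,"dy": 0,"dz": 0.001,"twist": 0,"jaw": -1},{"dx": 0,"dy": 0,"dz": 0.001,"twist": 0,"jaw": -1},{"dx": 0,"dy": 0,"dz": 0.001,"twist": 0,"jaw": 0.1},{"dx": 0,"dy": 0,"dz": 0.001,"twist": 0,"jaw": 0.1},{"dx": 0,"dy": 0,"dz": 0.001,"twist": 0,"jaw": 0.1},{"dx": 0,"dy": 0,"dz": 0.001,"twist": 0,"jaw": 0.1},{"dx": 0,"dy": 0,"dz": 0.001,"twist": 0,"jaw": 0.1},{"dx": 0,"dy": 0,"dz": -0.02,"twist": 0,"jaw": 0.1},{"dx": 0,"dy": 0,"dz": -0.06,"twist": 0,"jaw": 0.2},{"dx": 0,"dy": 0,"dz": -0.1,"twist": 0,"jaw": 0.3},{"dx": 0,"dy": 0,"dz": -0.1,"twist": 0,"jaw": 0.3},{"dx": 0,"dy": 0,"dz": -0.1,"twist": 0,"jaw": 0.3}]}}

```text
t: 6.95
eef_pos: [0.4057, -0.1926, 0.1619]
orientation: [0.961, -0.278, 0.001, 0.0]
wrist_force: [-0.1, 0.2, -0.4]
width: 0.0573
```

```bash
python3 - <<'E'
from mv import go
go((.593,-.257,.16,-42.1),(.593,-.257,.06,-42.1))
E
```

```text
t 6.95 pos [ 0.4057 -0.1926  0.1619] yaw -32.3 q [-0.71  0.29  1.69 -0.    1.16 -0.14] w 0.0573 F [-0.1  0.2 -0.4]
(0.593, -0.257, 0.16, -42.1) -> [ 0.1927 -0.0457  0.0021] twist 9.8
(0.593, -0.257, 0.06, -42.1) -> [ 0.1926 -0.0457  0.1021] twist 9.8
```

Emit:
{"name": "step_arm", "arguments": {"targets": [{"dx": 0.045,"dy": -0.01,"dz": 0,"twist": 3,"jaw": 0.3},{"dx": 0.09,"dy": -0.02,"dz": 0,"twist": 6,"jaw": 0.3},{"dx": 0.135,"dy": -0.03,"dz": 0,"twist": 9.8,"jaw": 0.3},{"dx": 0.175,"dy": -0.04,"dz": 0,"twist": 9.8,"jaw": 0.3},{"dx": 0.193,"dy": -0.046,"dz": 0.01,"twist": 9.8,"jaw": 0.3},{"dx": 0.193,"dy": -0.046,"dz": 0.01,"twist": 9.8,"jaw": 0.3},{"dx": 0.193,"dy": -0.046,"dz": 0.01,"twist": 9.8,"jaw": 0.3}]}}

```text
t: 7.65
eef_pos: [0.5924, -0.2564, 0.1499]
orientation: [0.933, -0.359, -0.002, -0.0]
wrist_force: [-0.3, -0.2, 0.6]
width: 0.057
```

```bash
cat > look.py <<'E'
import sys
from mv import go
from bench import optics
from h import *
def look(k,names=("side","top")):
  for n in names:
    c=optics.read_camera(n); np.savez(f"{n}{k}.npz",**c); cv2.imwrite(f"pics/{n}{k}.png",cv2.resize(c["frame"][120:340,130:430],None,fx=2.5,fy=2.5,interpolation=2))
E
python3 - <<'E'
from look import *
look("5")
go((.593,-.257,.06,-42.1))
E
```

```text
t 7.75 pos [ 0.5924 -0.2566  0.1516] yaw -42.12 q [-0.59  0.62  1.14 -0.    1.38  0.14] w 0.0571 F [-0.8  0.2  0.1]
(0.593, -0.257, 0.06, -42.1) -> [ 0.0008 -0.0002  0.0916] twist -0.02
```

View pics/side5.png

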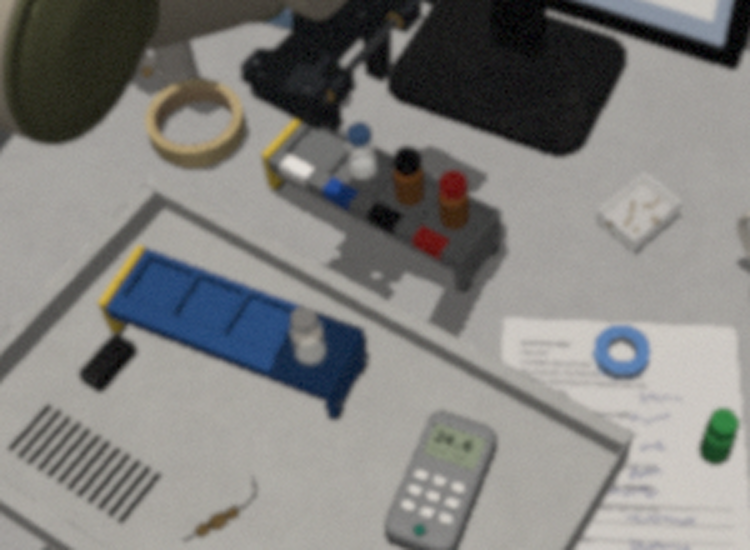

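View pics/top5.png

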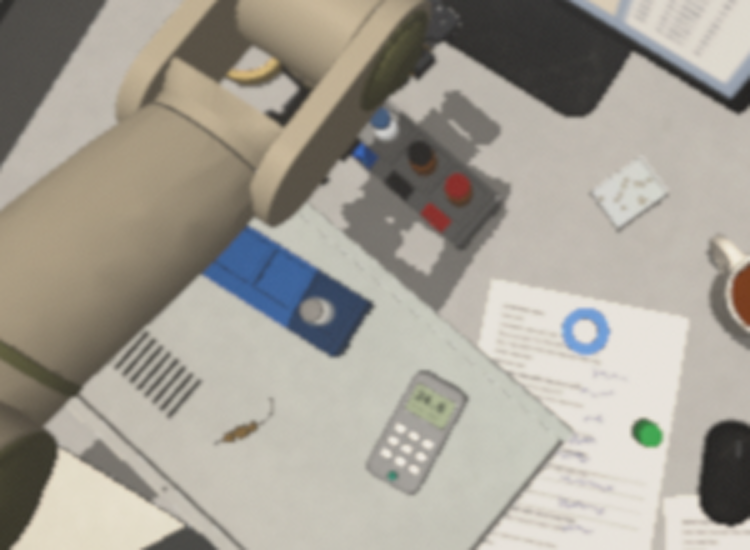

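```bash
python3 - <<'E'
from h import *
t=dict(np.load("top5.npz"));s=dict(np.load("side5.npz"))
for c,uv,z in((t,(257,243.2),.1),(s,(130+303/2.5,120+319/2.5),.1)): print(ray(c,uv,z))
for c in(t,s):
  p=cloud(c);m=(p[...,2]>.08)&(p[...,2]<.13)&(abs(p[...,0]-.406)<.03)&(abs(p[...,1]+.192)<.03);print(p[m].mean(0),p[m].max(0),p[m].min(0))
E
```

```text
[[ 0.4066187  -0.19836569  0.1       ]]
[[ 0.40687516 -0.19273384  0.1       ]]
[ 0.40523735 -0.19388089  0.09963945] [ 0.41734963 -0.18209815  0.11030631] [ 0.39322041 -0.20496227  0.08104197]
[ 0.40175246 -0.19348127  0.09650224] [ 0.41571485 -0.18013489  0.10854259] [ 0.39207922 -0.2066687   0.08014052]
```

Emit:
{"name": "step_arm", "arguments": {"targets": [{"dx": 0.001,"dy": 0,"dz": 0.04,"twist": 0,"jaw": 0.3},{"dx": 0.001,"dy": 0,"dz": 0.08,"twist": 0,"jaw": 0.3},{"dx": 0.001,"dy": 0,"dz": 0.091,"twist": 0,"jaw": 0.3},{"dx": 0.001,"dy": 0,"dz": 0.091,"twist": 0,"jaw": 0.3},{"dx": 0.001,"dy": 0,"dz": 0.091,"twist": 0,"jaw": 0.3},{"dx": 0.001,"dy": 0,"dz": 0.091,"twist": 0,"jaw": -1},{"dx": 0.001,"dy": 0,"dz": 0.091,"twist": 0,"jaw": -1},{"dx": 0.001,"dy": 0,"dz": 0.091,"twist": 0,"jaw": -1},{"dx": 0.001,"dy": 0,"dz": 0.091,"twist": 0,"jaw": -1},{"dx": 0.001,"dy": 0,"dz": 0.091,"twist": 0,"jaw": -1},{"dx": 0.001,"dy": 0,"dz": 0.091,"twist": 0,"jaw": -1}]}}

```text
t: 8.85
eef_pos: [0.5943, -0.2577, 0.0612]
orientation: [0.933, -0.359, 0.0, 0.0]
wrist_force: [-1.0, 0.5, 4.7]
width: 0.0269
```

Emit:
{"name": "step_arm", "arguments": {"targets": [{"dx": 0,"dy": 0,"dz": -0.02,"twist": 0,"jaw": -1},{"dx": 0,"dy": 0,"dz": -0.05,"twist": 0,"jaw": -1},{"dx": 0,"dy": 0,"dz": -0.09,"twist": 0,"jaw": -1},{"dx": 0,"dy": 0,"dz": -0.09,"twist": 0,"jaw": -1},{"dx": 0,"dy": 0,"dz": -0.09,"twist": 0,"jaw": -1}]}}

```text
t: 9.35
eef_pos: [0.5941, -0.2576, 0.151]
orientation: [0.933, -0.359, 0.0, 0.0]
wrist_force: [-0.0, 0.4, -1.2]
width: 0.027
```

```bash
python3 - <<'E'
from look import *
look("6",("side",))
go((.4324,-.1501,.15,-32.3))
E
```

```text
t 9.4 pos [ 0.5937 -0.2574  0.1498] yaw -42.11 q [-0.59  0.62  1.14 -0.    1.38  0.14] w 0.0267 F [-0.1 -0.2 -0.6]
(0.4324, -0.1501, 0.15, -32.3) -> [-1.916e-01  2.860e-02  1.000e-04] twist -9.81
```

View pics/side6.png

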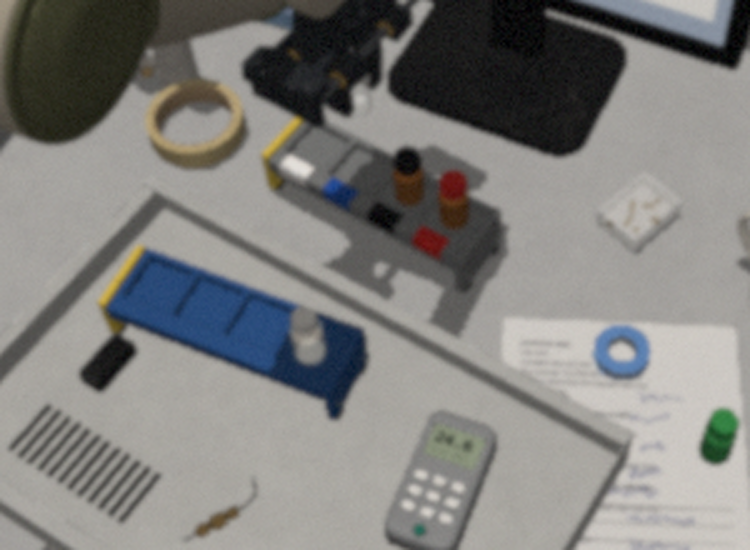

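Emit:
{"name": "step_arm", "arguments": {"targets": [{"dx": -0.035,"dy": 0.005,"dz": 0,"twist": -2,"jaw": -1},{"dx": -0.07,"dy": 0.01,"dz": 0,"twist": -4,"jaw": -1},{"dx": -0.105,"dy": 0.016,"dz": 0,"twist": -6,"jaw": -1},{"dx": -0.14,"dy": 0.021,"dz": 0,"twist": -8,"jaw": -1},{"dx": -0.17,"dy": 0.026,"dz": 0,"twist": -9.8,"jaw": -1},{"dx": -0.191,"dy": 0.029,"dz": 0,"twist": -9.8,"jaw": -1},{"dx": -0.191,"dy": 0.029,"dz": 0,"twist": -9.8,"jaw": -1},{"dx": -0.191,"dy": 0.029,"dz": 0.03,"twist": -9.8,"jaw": -1},{"dx": -0.191,"dy": 0.029,"dz": 0.05,"twist": -9.8,"jaw": -1},{"dx": -0.191,"dy": 0.029,"dz": 0.07,"twist": -9.8,"jaw": -1},{"dx": -0.191,"dy": 0.029,"dz": 0.08,"twist": -9.8,"jaw": -1},{"dx": -0.191,"dy": 0.029,"dz": 0.08,"twist": -9.8,"jaw": -1},{"dx": -0.191,"dy": 0.029,"dz": 0.08,"twist": -9.8,"jaw": -1}]}}

```text
t: 10.7
eef_pos: [0.4334, -0.1513, 0.0709]
orientation: [0.961, -0.278, 0.0, 0.0]
wrist_force: [-1.0, 0.3, -1.5]
width: 0.0271
```

```bash
python3 - <<'E'
from look import *
go((.4324,-.1501,.062,-32.3))
E
```

```text
t 10.7 pos [ 0.4334 -0.1513  0.0709] yaw -32.31 q [-0.59  0.44  1.79  0.    0.92 -0.03] w 0.0271 F [-1.   0.3 -1.5]
(0.4324, -0.1501, 0.062, -32.3) -> [-0.0015 -0.0005  0.0089] twist -0.01
```

Emit:
{"name": "step_arm", "arguments": {"targets": [{"dx": -0.001,"dy": 0,"dz": 0.005,"twist": 0,"jaw": -1},{"dx": -0.001,"dy": 0,"dz": 0.009,"twist": 0,"jaw": -1},{"dx": -0.001,"dy": 0,"dz": 0.009,"twist": 0,"jaw": -1},{"dx": -0.001,"dy": 0,"dz": 0.009,"twist": 0,"jaw": 0.1},{"dx": -0.001,"dy": 0,"dz": 0.009,"twist": 0,"jaw": 0.1},{"dx": -0.001,"dy": 0,"dz": 0.009,"twist": 0,"jaw": 0.1},{"dx": -0.001,"dy": 0,"dz": 0.009,"twist": 0,"jaw": 0.1},{"dx": -0.001,"dy": 0,"dz": 0.009,"twist": 0,"jaw": 0.1},{"dx": -0.001,"dy": 0,"dz": -0.02,"twist": 0,"jaw": 0.1},{"dx": -0.001,"dy": 0,"dz": -0.05,"twist": 0,"jaw": 0.2},{"dx": -0.001,"dy": 0,"dz": -0.09,"twist": 0,"jaw": 0.3},{"dx": -0.001,"dy": 0,"dz": -0.09,"twist": 0,"jaw": 0.3},{"dx": -0.001,"dy": 0,"dz": -0.09,"twist": 0,"jaw": 0.3}]}}

```text
t: 12.0
eef_pos: [0.4321, -0.1505, 0.1609]
orientation: [0.961, -0.278, 0.001, 0.0]
wrist_force: [0.4, 0.9, -0.5]
width: 0.0569
```

```bash
python3 - <<'E'
from look import *
go((.557,-.2965,.15,-42.1))
E
```

```text
t 12.0 pos [ 0.4321 -0.1505  0.1609] yaw -32.31 q [-0.59  0.3   1.67 -0.    1.17 -0.03] w 0.0569 F [ 0.4  0.9 -0.5]
(0.557, -0.2965, 0.15, -42.1) -> [0.1836 0.0567 0.0111] twist 9.79
```

Emit:
{"name": "step_arm", "arguments": {"targets": [{"dx": 0.045,"dy": 0.014,"dz": 0,"twist": 3,"jaw": 0.3},{"dx": 0.09,"dy": 0.028,"dz": 0,"twist": 6,"jaw": 0.3},{"dx": 0.13,"dy": 0.04,"dz": 0,"twist": 9.8,"jaw": 0.3},{"dx": 0.165,"dy": 0.051,"dz": 0,"twist": 9.8,"jaw": 0.3},{"dx": 0.184,"dy": 0.057,"dz": 0.01,"twist": 9.8,"jaw": 0.3},{"dx": 0.184,"dy": 0.057,"dz": 0.01,"twist": 9.8,"jaw": 0.3},{"dx": 0.184,"dy": 0.057,"dz": 0.01,"twist": 9.8,"jaw": 0.3}]}}

```text
t: 12.7
eef_pos: [0.5564, -0.2963, 0.149]
orientation: [0.933, -0.359, -0.002, -0.001]
wrist_force: [0.5, 0.7, 0.2]
width: 0.0571
```

```bash
python3 - <<'E'
from look import *
look("7",("side",))
go((.557,-.2965,.06,-42.1))
E
```

```text
t 12.75 pos [ 0.5565 -0.2961  0.1499] yaw -42.09 q [-0.68  0.59  1.2   0.    1.36  0.06] w 0.0574 F [-0.2 -0.8  0.4]
(0.557, -0.2965, 0.06, -42.1) -> [ 0.0009 -0.      0.0899] twist 0.01
```

View pics/side7.png

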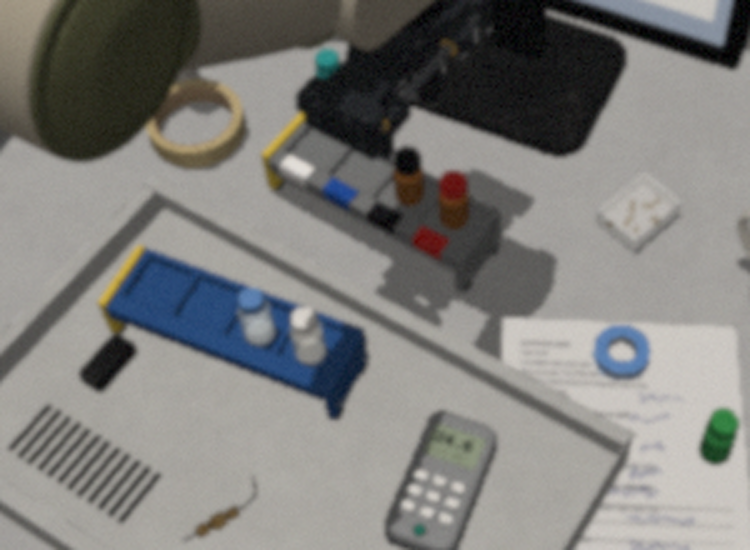

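White (305,335) and blue (257,318) both stand upright in the blue rack. Black is next.

Emit:
{"name": "step_arm", "arguments": {"targets": [{"dx": 0.001,"dy": 0,"dz": 0.04,"twist": 0,"jaw": 0.3},{"dx": 0.001,"dy": 0,"dz": 0.08,"twist": 0,"jaw": 0.3},{"dx": 0.001,"dy": 0,"dz": 0.09,"twist": 0,"jaw": 0.3},{"dx": 0.001,"dy": 0,"dz": 0.09,"twist": 0,"jaw": 0.3},{"dx": 0.001,"dy": 0,"dz": 0.09,"twist": 0,"jaw": 0.3},{"dx": 0.001,"dy": 0,"dz": 0.09,"twist": 0,"jaw": -1},{"dx": 0.001,"dy": 0,"dz": 0.09,"twist": 0,"jaw": -1},{"dx": 0.001,"dy": 0,"dz": 0.09,"twist": 0,"jaw": -1},{"dx": 0.001,"dy": 0,"dz": 0.09,"twist": 0,"jaw": -1},{"dx": 0.001,"dy": 0,"dz": 0.09,"twist": 0,"jaw": -1},{"dx": 0.001,"dy": 0,"dz": 0.09,"twist": 0,"jaw": -1}]}}

```text
t: 13.85
eef_pos: [0.5581, -0.2978, 0.0612]
orientation: [0.933, -0.359, 0.0, 0.0]
wrist_force: [-0.9, 0.1, 4.7]
width: 0.0274
```

Emit:
{"name": "step_arm", "arguments": {"targets": [{"dx": 0,"dy": 0,"dz": -0.02,"twist": 0,"jaw": -1},{"dx": 0,"dy": 0,"dz": -0.05,"twist": 0,"jaw": -1},{"dx": 0,"dy": 0,"dz": -0.09,"twist": 0,"jaw": -1},{"dx": 0,"dy": 0,"dz": -0.09,"twist": 0,"jaw": -1},{"dx": 0,"dy": 0,"dz": -0.09,"twist": 0,"jaw": -1}]}}

```text
t: 14.35
eef_pos: [0.558, -0.2977, 0.151]
orientation: [0.933, -0.359, 0.0, 0.0]
wrist_force: [-0.7, 0.9, -0.7]
width: 0.0268
```

```bash
python3 - <<'E'
from look import *
look("8",("side",))
go((.4591,-.1079,.15,-32.3))
E
```

```text
t 14.4 pos [ 0.5576 -0.2974  0.1498] yaw -42.11 q [-0.68  0.59  1.19 -0.    1.36  0.06] w 0.0267 F [-0.3 -0.4 -0.7]
(0.4591, -0.1079, 0.15, -32.3) -> [-2.001e-01 -7.460e-02  1.000e-04] twist -9.81
```

View pics/side8.png

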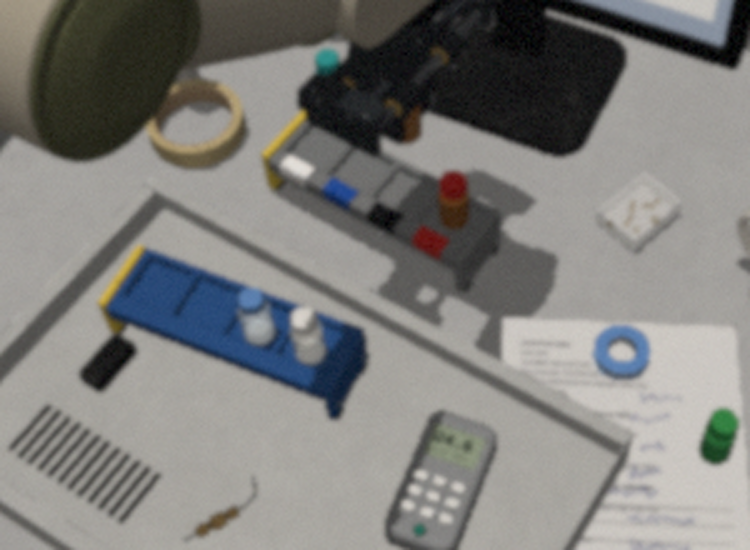

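Emit:
{"name": "step_arm", "arguments": {"targets": [{"dx": -0.035,"dy": -0.013,"dz": 0,"twist": -2,"jaw": -1},{"dx": -0.07,"dy": -0.026,"dz": 0,"twist": -4,"jaw": -1},{"dx": -0.105,"dy": -0.039,"dz": 0,"twist": -6,"jaw": -1},{"dx": -0.14,"dy": -0.052,"dz": 0,"twist": -8,"jaw": -1},{"dx": -0.175,"dy": -0.065,"dz": 0,"twist": -9.8,"jaw": -1},{"dx": -0.2,"dy": -0.0745,"dz": 0,"twist": -9.8,"jaw": -1},{"dx": -0.2,"dy": -0.0745,"dz": 0,"twist": -9.8,"jaw": -1},{"dx": -0.2,"dy": -0.0745,"dz": 0,"twist": -9.8,"jaw": -1},{"dx": -0.2,"dy": -0.0745,"dz": 0.03,"twist": -9.8,"jaw": -1},{"dx": -0.2,"dy": -0.0745,"dz": 0.05,"twist": -9.8,"jaw": -1},{"dx": -0.2,"dy": -0.0745,"dz": 0.07,"twist": -9.8,"jaw": -1},{"dx": -0.2,"dy": -0.0745,"dz": 0.08,"twist": -9.8,"jaw": -1},{"dx": -0.2,"dy": -0.0745,"dz": 0.08,"twist": -9.8,"jaw": -1},{"dx": -0.2,"dy": -0.0745,"dz": 0.08,"twist": -9.8,"jaw": -1}]}}

```text
t: 15.8
eef_pos: [0.46, -0.1089, 0.071]
orientation: [0.96, -0.278, 0.0, 0.0]
wrist_force: [0.0, -0.4, 0.3]
width: 0.0272
```

```bash
python3 - <<'E'
from look import *
go((.4591,-.1079,.062,-32.3))
E
```

```text
t 15.8 pos [ 0.46   -0.1089  0.071 ] yaw -32.33 q [-0.48  0.46  1.75 -0.    0.93  0.08] w 0.0272 F [ 0.  -0.4  0.3]
(0.4591, -0.1079, 0.062, -32.3) -> [-0.0013 -0.0004  0.009 ] twist -0.03
```

Emit:
{"name": "step_arm", "arguments": {"targets": [{"dx": -0.001,"dy": 0,"dz": 0.005,"twist": 0,"jaw": -1},{"dx": -0.001,"dy": 0,"dz": 0.009,"twist": 0,"jaw": -1},{"dx": -0.001,"dy": 0,"dz": 0.009,"twist": 0,"jaw": -1},{"dx": -0.001,"dy": 0,"dz": 0.009,"twist": 0,"jaw": 0.1},{"dx": -0.001,"dy": 0,"dz": 0.009,"twist": 0,"jaw": 0.1},{"dx": -0.001,"dy": 0,"dz": 0.009,"twist": 0,"jaw": 0.1},{"dx": -0.001,"dy": 0,"dz": 0.009,"twist": 0,"jaw": 0.1},{"dx": -0.001,"dy": 0,"dz": 0.009,"twist": 0,"jaw": 0.1},{"dx": -0.001,"dy": 0,"dz": -0.02,"twist": 0,"jaw": 0.1},{"dx": -0.001,"dy": 0,"dz": -0.05,"twist": 0,"jaw": 0.2},{"dx": -0.001,"dy": 0,"dz": -0.09,"twist": 0,"jaw": 0.3},{"dx": -0.001,"dy": 0,"dz": -0.09,"twist": 0,"jaw": 0.3},{"dx": -0.001,"dy": 0,"dz": -0.09,"twist": 0,"jaw": 0.3}]}}

```text
t: 17.1
eef_pos: [0.4587, -0.1077, 0.1609]
orientation: [0.961, -0.278, 0.001, 0.0]
wrist_force: [-0.5, 0.5, 0.5]
width: 0.057
```

```bash
python3 - <<'E'
from look import *
go((.5245,-.3325,.15,-42.1))
E
```

```text
t 17.1 pos [ 0.4587 -0.1077  0.1609] yaw -32.3 q [-0.48  0.32  1.64 -0.    1.18  0.08] w 0.057 F [-0.5  0.5  0.5]
(0.5245, -0.3325, 0.15, -42.1) -> [0.1758 0.1548 0.0111] twist 9.8
```

Emit:
{"name": "step_arm", "arguments": {"targets": [{"dx": 0.035,"dy": 0.031,"dz": 0,"twist": 3,"jaw": 0.3},{"dx": 0.07,"dy": 0.062,"dz": 0,"twist": 6,"jaw": 0.3},{"dx": 0.105,"dy": 0.093,"dz": 0,"twist": 9.8,"jaw": 0.3},{"dx": 0.14,"dy": 0.124,"dz": 0,"twist": 9.8,"jaw": 0.3},{"dx": 0.176,"dy": 0.155,"dz": 0.01,"twist": 9.8,"jaw": 0.3},{"dx": 0.176,"dy": 0.155,"dz": 0.01,"twist": 9.8,"jaw": 0.3},{"dx": 0.176,"dy": 0.155,"dz": 0.01,"twist": 9.8,"jaw": 0.3},{"dx": 0.176,"dy": 0.155,"dz": 0.01,"twist": 9.8,"jaw": 0.3}]}}

```text
t: 17.9
eef_pos: [0.5242, -0.3317, 0.1499]
orientation: [0.933, -0.359, -0.001, -0.0]
wrist_force: [0.6, 0.2, 0.5]
width: 0.0575
```

```bash
python3 - <<'E'
from look import *
look("9",("side",))
go((.5245,-.3325,.06,-42.1))
E
```

```text
t 17.95 pos [ 0.5244 -0.3316  0.1505] yaw -42.05 q [-0.75  0.57  1.23  0.    1.34 -0.02] w 0.0575 F [-1.2 -0.2  0.5]
(0.5245, -0.3325, 0.06, -42.1) -> [0.0008 0.0006 0.0905] twist 0.05
```

View pics/side9.png

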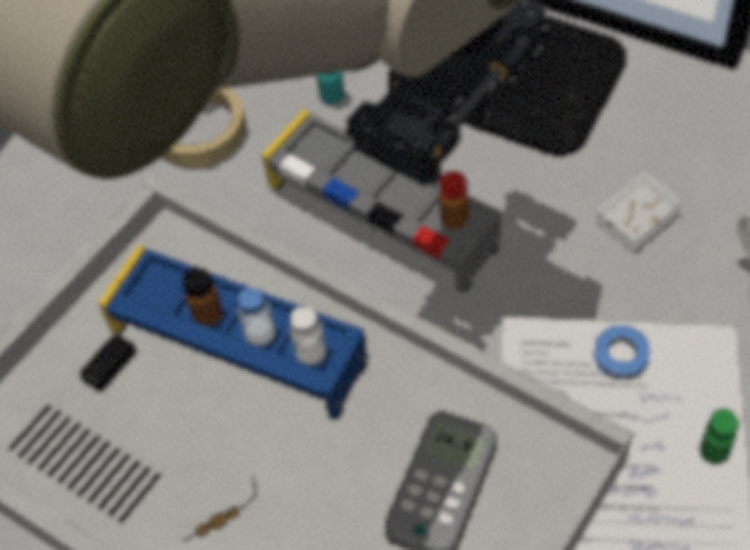

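Black stands upright in the second place (203,297). Red is the last one.

Emit:
{"name": "step_arm", "arguments": {"targets": [{"dx": 0.001,"dy": 0.001,"dz": 0.04,"twist": 0,"jaw": 0.3},{"dx": 0.001,"dy": 0.001,"dz": 0.08,"twist": 0,"jaw": 0.3},{"dx": 0.001,"dy": 0.001,"dz": 0.09,"twist": 0,"jaw": 0.3},{"dx": 0.001,"dy": 0.001,"dz": 0.09,"twist": 0,"jaw": 0.3},{"dx": 0.001,"dy": 0.001,"dz": 0.09,"twist": 0,"jaw": 0.3},{"dx": 0.001,"dy": 0.001,"dz": 0.09,"twist": 0,"jaw": -1},{"dx": 0.001,"dy": 0.001,"dz": 0.09,"twist": 0,"jaw": -1},{"dx": 0.001,"dy": 0.001,"dz": 0.09,"twist": 0,"jaw": -1},{"dx": 0.001,"dy": 0.001,"dz": 0.09,"twist": 0,"jaw": -1},{"dx": 0.001,"dy": 0.001,"dz": 0.09,"twist": 0,"jaw": -1},{"dx": 0.001,"dy": 0.001,"dz": 0.09,"twist": 0,"jaw": -1}]}}

```text
t: 19.05
eef_pos: [0.5248, -0.3344, 0.0612]
orientation: [0.933, -0.359, 0.0, 0.0]
wrist_force: [-0.8, 1.0, 4.2]
width: 0.0268
```

Emit:
{"name": "step_arm", "arguments": {"targets": [{"dx": 0,"dy": 0,"dz": -0.02,"twist": 0,"jaw": -1},{"dx": 0,"dy": 0,"dz": -0.05,"twist": 0,"jaw": -1},{"dx": 0,"dy": 0,"dz": -0.09,"twist": 0,"jaw": -1},{"dx": 0,"dy": 0,"dz": -0.09,"twist": 0,"jaw": -1},{"dx": 0,"dy": 0,"dz": -0.09,"twist": 0,"jaw": -1}]}}

```text
t: 19.55
eef_pos: [0.5247, -0.3343, 0.151]
orientation: [0.933, -0.359, 0.0, 0.0]
wrist_force: [0.0, 0.2, -1.4]
width: 0.0266
```

```bash
python3 - <<'E'
from look import *
look("10",("side",))
go((.4858,-.0656,.15,-32.3))
E
```

```text
t 19.6 pos [ 0.5243 -0.334   0.1499] yaw -42.11 q [-0.76  0.58  1.22 -0.    1.34 -0.02] w 0.0274 F [ 0.7  0.5 -0.5]
(0.4858, -0.0656, 0.15, -32.3) -> [-2.085e-01 -1.733e-01  2.000e-04] twist -9.81
```

View pics/side10.png

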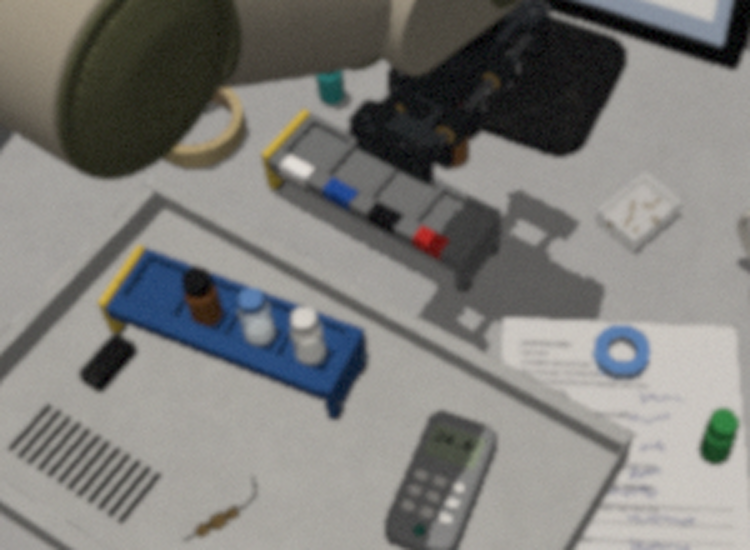

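Emit:
{"name": "step_arm", "arguments": {"targets": [{"dx": -0.03,"dy": -0.025,"dz": 0,"twist": -2,"jaw": -1},{"dx": -0.06,"dy": -0.05,"dz": 0,"twist": -4,"jaw": -1},{"dx": -0.09,"dy": -0.075,"dz": 0,"twist": -6,"jaw": -1},{"dx": -0.12,"dy": -0.1,"dz": 0,"twist": -8,"jaw": -1},{"dx": -0.15,"dy": -0.125,"dz": 0,"twist": -9.8,"jaw": -1},{"dx": -0.18,"dy": -0.15,"dz": 0,"twist": -9.8,"jaw": -1},{"dx": -0.2085,"dy": -0.173,"dz": 0,"twist": -9.8,"jaw": -1},{"dx": -0.2085,"dy": -0.173,"dz": 0,"twist": -9.8,"jaw": -1},{"dx": -0.2085,"dy": -0.173,"dz": 0,"twist": -9.8,"jaw": -1},{"dx": -0.2085,"dy": -0.173,"dz": 0.03,"twist": -9.8,"jaw": -1},{"dx": -0.2085,"dy": -0.173,"dz": 0.05,"twist": -9.8,"jaw": -1},{"dx": -0.2085,"dy": -0.173,"dz": 0.07,"twist": -9.8,"jaw": -1},{"dx": -0.2085,"dy": -0.173,"dz": 0.08,"twist": -9.8,"jaw": -1},{"dx": -0.2085,"dy": -0.173,"dz": 0.08,"twist": -9.8,"jaw": -1},{"dx": -0.2085,"dy": -0.173,"dz": 0.08,"twist": -9.8,"jaw": -1}]}}

```text
t: 21.1
eef_pos: [0.4863, -0.0667, 0.071]
orientation: [0.96, -0.279, 0.0, 0.0]
wrist_force: [-0.1, 0.0, -0.6]
width: 0.027
```

```bash
python3 - <<'E'
from look import *
go((.4858,-.0656,.062,-32.3))
E
```

```text
t 21.1 pos [ 0.4863 -0.0667  0.071 ] yaw -32.35 q [-0.38  0.48  1.7  -0.    0.96  0.19] w 0.027 F [-0.1  0.  -0.6]
(0.4858, -0.0656, 0.062, -32.3) -> [-0.001  -0.0007  0.009 ] twist -0.05
```

Emit:
{"name": "step_arm", "arguments": {"targets": [{"dx": -0.001,"dy": 0,"dz": 0.005,"twist": 0,"jaw": -1},{"dx": -0.001,"dy": 0,"dz": 0.009,"twist": 0,"jaw": -1},{"dx": -0.001,"dy": 0,"dz": 0.009,"twist": 0,"jaw": -1},{"dx": -0.001,"dy": 0,"dz": 0.009,"twist": 0,"jaw": 0.1},{"dx": -0.001,"dy": 0,"dz": 0.009,"twist": 0,"jaw": 0.1},{"dx": -0.001,"dy": 0,"dz": 0.009,"twist": 0,"jaw": 0.1},{"dx": -0.001,"dy": 0,"dz": 0.009,"twist": 0,"jaw": 0.1},{"dx": -0.001,"dy": 0,"dz": 0.009,"twist": 0,"jaw": 0.1},{"dx": -0.001,"dy": 0,"dz": -0.02,"twist": 0,"jaw": 0.1},{"dx": -0.001,"dy": 0,"dz": -0.05,"twist": 0,"jaw": 0.2},{"dx": -0.001,"dy": 0,"dz": -0.09,"twist": 0,"jaw": 0.3},{"dx": -0.001,"dy": 0,"dz": -0.13,"twist": 0,"jaw": 0.3},{"dx": -0.001,"dy": 0,"dz": -0.15,"twist": 0,"jaw": 0.3}]}}

```text
t: 22.4
eef_pos: [0.4857, -0.0658, 0.2241]
orientation: [0.961, -0.278, 0.002, 0.0]
wrist_force: [0.4, 0.1, 0.1]
width: 0.0574
```

```bash
python3 - <<'E'
from look import *
go((.50,.12,.22,-32.3))
E
```

```text
t 22.4 pos [ 0.4857 -0.0658  0.2241] yaw -32.3 q [-0.38  0.29  1.49  0.    1.36  0.19] w 0.0574 F [0.4 0.1 0.1]
(0.5, 0.12, 0.22, -32.3) -> [-0.0872 -0.1646  0.0038] twist -0.0
```

Emit:
{"name": "step_arm", "arguments": {"targets": [{"dx": -0.02,"dy": -0.035,"dz": 0,"twist": 0,"jaw": 0.3},{"dx": -0.045,"dy": -0.075,"dz": 0,"twist": 0,"jaw": 0.3},{"dx": -0.07,"dy": -0.115,"dz": 0,"twist": 0,"jaw": 0.3},{"dx": -0.095,"dy": -0.155,"dz": 0,"twist": 0,"jaw": 0.3},{"dx": -0.12,"dy": -0.195,"dz": 0,"twist": 0,"jaw": 0.3},{"dx": -0.145,"dy": -0.23,"dz": 0,"twist": 0,"jaw": 0.3},{"dx": -0.15,"dy": -0.25,"dz": 0,"twist": 0,"jaw": 0.3},{"dx": -0.15,"dy": -0.25,"dz": 0,"twist": 0,"jaw": 0.3},{"dx": -0.15,"dy": -0.25,"dz": 0,"twist": 0,"jaw": 0.3}]}}

```text
t: 23.3
eef_pos: [0.4918, 0.2256, 0.2205]
orientation: [0.961, -0.278, -0.0, 0.0]
wrist_force: [-1.0, -0.4, 0.6]
width: 0.0572
```

```bash
python3 - <<'E'
from look import *
look("11")
go()
for n in("top","side"):
  c=dict(np.load(n+"11.npz"));p=cloud(c);a=np.radians(57.7);Y=np.array([np.cos(a),np.sin(a)]);X=np.array([Y[1],-Y[0]])
  for y in(-.075,-.025,.025,.075):
    q=np.array([.4457,-.129])+Y*y; m=(p[...,2]>.085)&(p[...,2]<.125)&(np.hypot(p[...,0]-q[0],p[...,1]-q[1])<.025)
    P=p[m];d=P[:,:2]-q;print(n,y,m.sum(),"off x,y",np.round([np.ptp(d@X),(d@X).mean(),(d@Y).mean()],4),"ztop",np.percentile(P[:,2],90).round(4))
E
```

```text
t 23.4 pos [0.4919 0.2248 0.2207] yaw -32.37 q [ 0.21  0.38  1.35 -0.    1.41  0.77] w 0.0571 F [-0.1  0.1  0.9]
top -0.075 101 off x,y [ 0.0264  0.0004 -0.0012] ztop 0.1072
top -0.025 102 off x,y [ 0.0259  0.0004 -0.0027] ztop 0.1074
top 0.025 102 off x,y [ 0.0262 -0.0006 -0.0015] ztop 0.1072
top 0.075 103 off x,y [ 0.0244 -0.0005 -0.0013] ztop 0.1072
side -0.075 155 off x,y [ 0.0268 -0.0023 -0.0026] ztop 0.1059
side -0.025 154 off x,y [ 0.0236 -0.002  -0.0041] ztop 0.106
side 0.025 152 off x,y [ 0.0252 -0.0021 -0.0031] ztop 0.1062
side 0.075 149 off x,y [ 0.0252 -0.002  -0.0031] ztop 0.1058
```

View pics/side11.png

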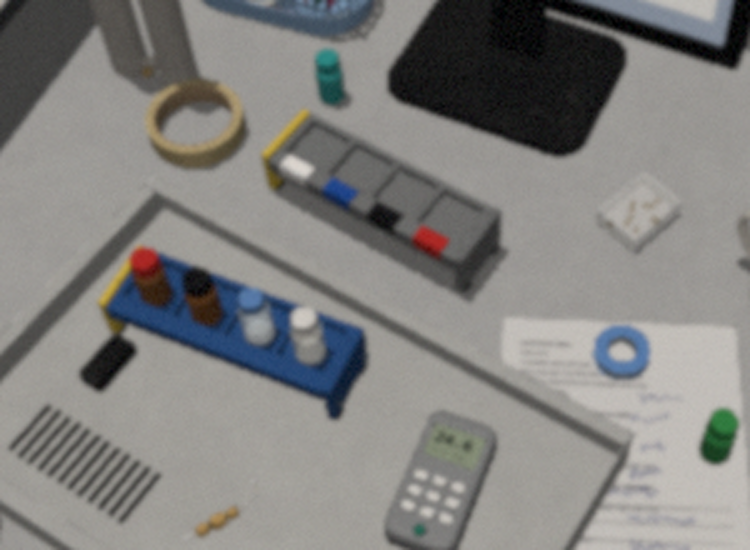

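View pics/top11.png

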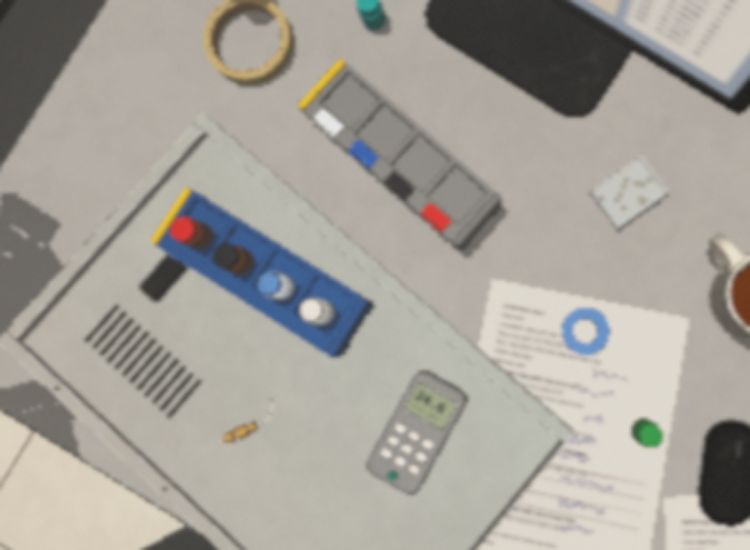

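All four stand upright in the blue rack, red, black, blue, white from the yellow end. The grey rack is empty and the arm is clear.

```bash
python3 -c "
from bench import hand_in
print(hand_in())"
```

```text
the job is handed in; nothing more can be done
None
```

I moved all four vials to the blue rack in reverse order and handed the job in at about 23.4 s of the 96 s allowed. From the yellow end, the grey rack held white, blue, black, red. The blue rack now holds red, black, blue, white.

- **Last check:** both cameras show all four vials upright in their own pockets, and the grey rack is empty. The caps sit within about 5 mm of the pocket centres (the vials have 7.5 mm of play), and their tops are level with each other.
- **Disagreements:** the two cameras differed by about 2 mm, which is within their calibration.
- **Refused call:** one move call was refused for its format. Nothing moved, and I sent it again.
- **Forces and look-alikes:** the wrist force read at most about 5 N at the end of each move. I did not touch the green, purple or turquoise look-alikes.

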